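Fetch the glaze sample tile from behind two pots

TASK

The glaze sample tile lies on the wooden ware board behind two unglazed pots. First stand both pots, the round cup and the square vase, on the white plaster slab; then stand the tile on the little sloped metal easel, long side running up the slope, centred and resting against the bottom lip; then put the pots back upright in the middle of their bats, the cup on the round bat and the vase on the square one. Set everything down gently, and leave the small pinch pot and the lidded jar on the board where they are.

Things in the scene. Friction and masses are not known exactly. Their poses are not given: they have to be found in the camera images.
- cup: Unglazed terracotta cup, loose, about 0.28 kg: round, straight-sided, open at the top, 64 mm outer diameter, 100 mm tall, wall 5 mm. Origin at the centre of its underside, z up. At the start it stands on the round bat.
- vase: Unglazed terracotta vase, loose, about 0.38 kg: square, straight-sided, open at the top, 60 x 60 mm outside, 125 mm tall, wall 6 mm. Origin at the centre of its underside, z up, x and y square to its sides. At the start it stands on the square bat, turned by any angle to it.
- tile: Glaze sample tile, loose, about 0.16 kg: white ceramic rectangle with four glaze bands on its upper face, 100 mm long (its x) x 60 mm wide (its y) x 12 mm thick (its z). Origin: centre of its underside. It starts flat on the ware board, farther from the robot than the two pots, long side roughly parallel to their row; grip it across its width.
- round_bat: Round white plaster disc, 80 mm diameter, 8 mm thick, fixed on the ware board; the cup's place. Origin at the centre of its underside: its top is 8 mm above it.
- square_bat: Square white plaster plate, 80 x 80 mm, 8 mm thick, fixed on the ware board; the vase's place. Origin at the centre of its underside: its top is 8 mm above it. The two bats lie side by side, centres about 110 mm apart.
- slab: White plaster slab, fixed, 260 mm (its x) x 120 mm (its y) x 20 mm thick, lying on the table to one side of the ware board, empty at the start; the side area for the pots. Origin at the centre of its underside: its top is 20 mm above it. Both pots fit on it one behind the other along its x.
- easel: Small fixed aluminium stand: base 130 (its x) x 76 mm; above it a slippery face 110 mm long, only 44 mm wide (fingers on the tile's long sides pass beside it), at 35 deg to level, facing the robot, rising to +x. Its foot is at x -50, z 28 mm, where a lip 64 mm wide stands 14 mm out of the face. The tile slides down to the lip by itself. Origin: centre of the base's underside, z up.
- easel_seat (a point): The point on the easel's sloped face where the centre of the tile's underside belongs when it rests against the lip: 50 mm up the slope from the lip, in the middle of the width. Its x points up the slope, y across it, z squarely out of the face.
- pinch_pot: Small white pinch pot, loose, 50 mm diameter at the rim, 36 mm tall, standing on the ware board near one end of the tile; a bystander. Origin at the centre of its underside.
- salt_jar: Small blue lidded jar, loose, 50 mm diameter, 51 mm tall over its knob, standing on the ware board near the other end of the tile; a bystander. Origin at the centre of its underside.
There are look-alikes about, which are no part of the job. What is shaped like the vase but purple or yellow is not meant.

How it is judged:
By the outcome, as a careful person would: the job done as asked, in the order asked, and still so for the second after the job is handed in, with the robot touching nothing.
It also fails if it takes over 134 s, if anything falls off the work surface, if the arm or the gripper's body presses on something with over 40 N, if the wrist force passes 120 N, or if a joint passes its speed limit or range.

ROBOT

A 6-joint arm with a two-finger parallel gripper is mounted at the origin on the work surface. World frame = base frame: x ahead of the robot, y to its left, z up, the work surface at z = 0. Lengths are in m, angles in degrees, forces in N, time in s.
With the tool pointing down it reaches from about 0.35 to 0.775 m from the base axis. Payload 7.3 kg.
Tool frame: the origin (TCP) lies at the very end of the fingers, on their centre line; the grasp point (between the pads) lies 19 mm behind it; z points along the fingers, y is the line along which they close (so a half turn about z gives the same grasp; the last joint's range is limited). The gripper opens to 92 mm and grips with 3 to 60 N. Pads are 19 mm wide; open, the fingers measure 130 mm over their backs; the gripper's body (75 mm by 190 mm) begins 47 mm behind the grasp point.
Start: joints at [65.432, 19.595, 87.324, -0, 73.075, -8.365], TCP at [0.146, 0.504, 0.227] pointing down, gripper open.
Joint ranges: [-145.02, 145.02], [-44.19, 115.74], [2.07, 154.8], [-57.11, 237.11], [16.16, 152.29], [-177.93, 177.93]. Speed limits (degrees/s): [147.25, 147.25, 180, 180, 180, 180].

INTERFACE

Orientations are given as [roll, pitch, yaw] about the fixed x, y, z axes, in that order (R = Rz(yaw) Ry(pitch) Rx(roll)).
In Python, from bench import * gives the robot as it stands. The module is installed in compiled form; this text tells all that it offers.
- The arm moves only by the tool servo_tool, never from a script. Its argument "increments" is a list of rows, each a list of 5 numbers: the closure, from -1 (fully open) to 1 (shut), so that 0 is half open, then the shift along the tool's x, y, z in mm, then the turn about the tool's z in rad. In form: [[gripper, x, y, z, twist], ...]. A call has 1 to 10 rows; each row is the pose to reach, as a shift and turn from the pose commanded when the call began, along the tool's axes at that moment; what a row does not reach only later rows make up. A row lasts 1/12 s, in which the tool goes at most 41.7 mm and 7.16 degrees, less where a joint would pass 70% of its speed; a pose out of reach is approached as far as the arm can. A call with a gripper value outside its range is refused whole. The fingers move at their own pace and stop on an object; "squeeze" is the grip in N (left out, the last holds). Time passes only in rows, so rows that repeat a pose let the fingers close. It gives the time, the measured TCP pose, the force, the opening and the grip force at its end, in the units of the state.
- get_state(): the state, without advancing time (a new reading comes with each control period).
- camera(name): name is "scene" or "top"; returns a dict with "frame" (400x640x3 uint8, red, green, blue), "fx", "fy", "cx", "cy" (pixels), "pose" (4x4, takes a point from camera to world coordinates). Camera axes: x right, y up, looking along -z (the intrinsics and any distortion apply to the point x, -y, -z); pixel columns grow to the right and rows downward; lengths in m; the calibration is good to about 2 mm. A picture is of the moment at which its call begins. There is no depth.
- sign_off(): hands the job in; it is judged then, once.
The state is a dict: "clock": time; "q": joint angles; "joint_vel": joint speeds; "joint_efforts": joint torques, N m; "tool_pos": TCP position; "ee_rot": TCP orientation; "force": force on the tool from outside, world axes, zero at the start; "torque": the same for the moment, N m; "finger_gap": opening from 0.0 (shut) to 1.0 (fully open); "grasp_force": force on a finger pad.
Only numpy, scipy, OpenCV 4.12 (cv2) and the standard library are available. Lean on these libraries where they do the work, as an engineer would, in place of code of your own. Each camera call takes 0.05 s, during which the arm holds its last target. There are 200 camera calls.

## Working session

There is one attempt and no reset: what is moved stays moved. The work goes in short steps, Python scripts to look and compute and a tool call to move; the robot and the scene stay as the last step left them, time stands still between calls to the robot, and variables do not carry over. Pictures are saved under pics/ and viewed, at most 14 in all, crops included, and the job is handed in when it is done.

Besides the shell and the picture viewer there is one more tool, called after ">>>" as name(argument=value, ...) on one line, values as JSON. servo_tool: Moves the arm, as the interface text tells. Its arguments: {"type":"object","properties":{"increments":{"type":"array","items":{"type":"array","items":{"type":"number"}}},"squeeze":{"type":"number"}},"required":["increments"]}

```bash
mkdir -p pics
python3 - <<'E'
from bench import *
import cv2
s=get_state(); print(s)
for n in("scene","top"):
    c=camera(n); cv2.imwrite(f"pics/{n}0.png",c["frame"][:,:,::-1]); print(n,{k:c[k] for k in c if k!="frame"})
E
```

```text
{'clock': 0.0, 'q': array([ 6.54324387e+01,  1.96356062e+01,  8.73774445e+01, -1.20531926e-03,
        7.30744407e+01, -8.36458549e+00]), 'joint_vel': array([-0.05905281,  0.02787689,  0.01557456, -0.08175533,  0.11826979,
       -0.09663644]), 'joint_efforts': array([-1.92736052e-04, -4.31245422e+01, -2.44220585e+01,  7.16987858e-02,
        5.62233967e-02, -1.41836672e-04]), 'tool_pos': array([0.1463042 , 0.50377652, 0.22605118]), 'ee_rot': array([-1.79913272e+02, -1.15871996e-02,  1.63797367e+02]), 'force': array([-0.0991853 ,  0.78933599, -0.38177961]), 'torque': array([-0.00540021,  0.0034948 ,  0.05938111]), 'grasp_force': 0.0, 'finger_gap': 1.0025458064661443}
scene {'fx': 460.71943500356514, 'fy': 460.71943500356514, 'cx': 323.5106505371896, 'cy': 200.14494455856885, 'pose': array([[ 0.20150417, -0.75542623,  0.62347998,  1.12864776],
       [ 0.97937635,  0.14579572, -0.139877  , -0.1489465 ],
       [ 0.01476604,  0.63880734,  0.76922503,  0.82601125],
       [ 0.        ,  0.        ,  0.        ,  1.        ]])}
top {'fx': 389.84190698426715, 'fy': 389.84190698426715, 'cx': 322.16063167114737, 'cy': 197.1799381167655, 'pose': array([[-0.00564572,  0.99780279, -0.06601299,  0.45957879],
       [-0.99978253, -0.00695754, -0.01965916, -0.01003191],
       [-0.02007526,  0.06588764,  0.99762508,  0.82507599],
       [ 0.        ,  0.        ,  0.        ,  1.        ]])}
```

View pics/scene0.png

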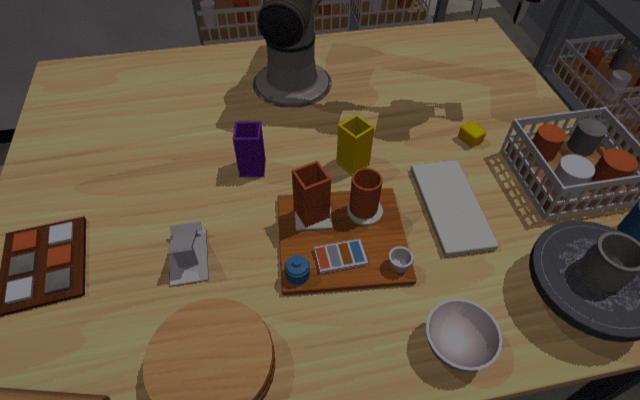

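View pics/top0.png

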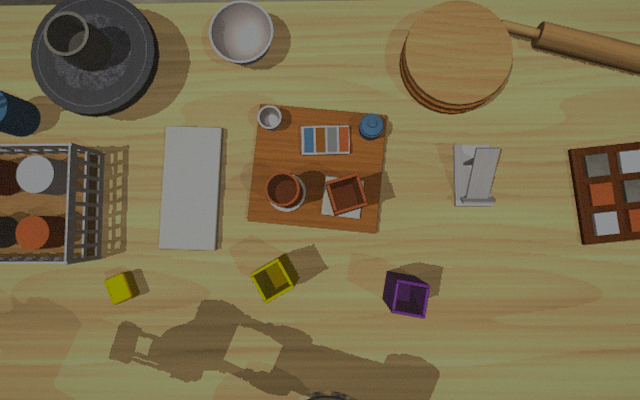

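The top view shows the slab at about (191,187), cup rim (283,188), vase rim (347,195), tile (325,140), jar (371,126), pinch pot (269,118) and easel (475,175, lip at row ~200). I'll enlarge it to read exact pixels.

Run:
```python
import cv2,numpy as np
t=cv2.imread("pics/top0.png"); s=cv2.imread("pics/scene0.png")
def crop(im,x,y,w,h,k,f=2.2):
    c=cv2.resize(im[y:y+h,x:x+w],None,fx=k,fy=k,interpolation=cv2.INTER_CUBIC)
    c=np.clip(c.astype(float)*1.5,0,255).astype(np.uint8)
    for i in range(-x%10,w,10):
        cv2.line(c,(i*k,0),(i*k,6),(0,255,0),1)
        if (x+i)%20==0: cv2.putText(c,str(x+i),(i*k,16),0,.35,(0,255,0),1)
    for i in range(-y%10,h,10):
        cv2.line(c,(0,i*k),(6,i*k),(0,255,0),1)
        if (y+i)%20==0: cv2.putText(c,str(y+i),(8,i*k+4),0,.35,(0,255,0),1)
    return c
cv2.imwrite("pics/a.png",crop(t,242,98,150,140,4))
cv2.imwrite("pics/b.png",crop(s,270,155,150,145,4))
a=crop(t,440,132,70,86,6); b=crop(s,155,210,65,86,6)
cv2.imwrite("pics/c.png",np.hstack([a,b])[:,:800])
```

```text
(no output)
```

View pics/a.png

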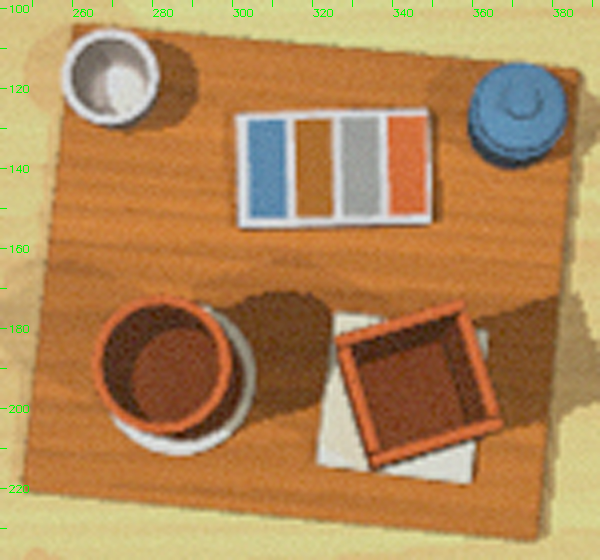

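View pics/b.png

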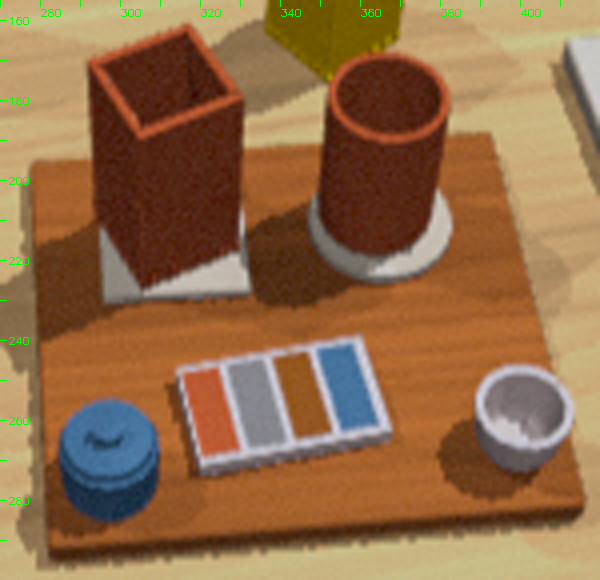

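View pics/c.png

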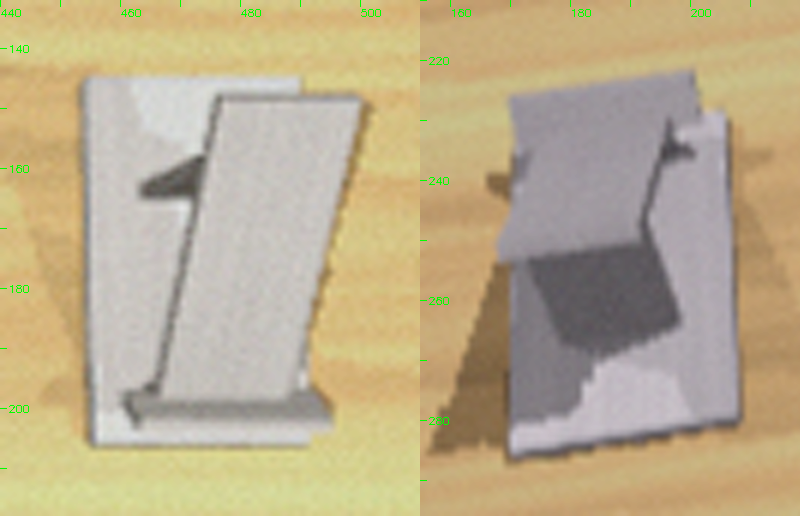

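Corner pixels are readable in all three crops: vase rim, cup rim, tile, bats, and the easel face and base. Next I triangulate them.

```bash
cat > h.py <<'E'
import numpy as np
from scipy.optimize import least_squares
C={"scene":(460.719,323.511,200.145,np.array([[0.20150417,-0.75542623,0.62347998,1.12864776],[0.97937635,0.14579572,-0.139877,-0.1489465],[0.01476604,0.63880734,0.76922503,0.82601125]])),
"top":(389.842,322.161,197.180,np.array([[-0.00564572,0.99780279,-0.06601299,0.45957879],[-0.99978253,-0.00695754,-0.01965916,-0.01003191],[-0.02007526,0.06588764,0.99762508,0.82507599]]))}
def ray(n,u,v):
    f,cx,cy,P=C[n]; d=P[:,:3]@np.array([(u-cx)/f,-(v-cy)/f,-1]); return P[:,3],d/np.linalg.norm(d)
def tri(t,s):
    A=0;b=0;L=[ray("top",*t),ray("scene",*s)]
    for o,d in L:
        M=np.eye(3)-np.outer(d,d);A=A+M;b=b+M@o
    p=np.linalg.solve(A,b); return p,max(np.linalg.norm((np.eye(3)-np.outer(d,d))@(p-o)) for o,d in L)
def onz(n,u,v,z):
    o,d=ray(n,u,v); return o+d*(z-o[2])/d[2]
def proj(n,p):
    f,cx,cy,P=C[n]; q=P[:,:3].T@(np.asarray(p)-P[:,3]); return cx+f*q[0]/-q[2], cy-f*q[1]/-q[2]
def go(cur,tgt):
    "cur,tgt: x,y,z(m),yaw deg -> tool increments mm, rad"
    a=np.radians(cur[3]); d=(np.array(tgt[:3])-np.array(cur[:3]))*1e3
    x=np.cos(a)*d[0]+np.sin(a)*d[1]; y=np.sin(a)*d[0]-np.cos(a)*d[1]
    tw=-((tgt[3]-cur[3]+180)%360-180)
    return np.round([x,y,-d[2],np.radians(tw)],3)
E
python3 - <<'E'
from h import *
np.set_printoptions(precision=4,suppress=True)
a=lambda x,y:(242+x/4,98+y/4); b=lambda x,y:(270+x/4,155+y/4)
ct=lambda x,y:(440+x/6,132+y/6); cs=lambda x,y:(155+(x-420)/6,210+y/6)
def grp(name,T,S):
    P=[]
    for t,s in zip(T,S):
        p,e=tri(t,s);P.append(p);print(name,p,"err",round(e,4))
    P=np.array(P);print(name,"mean",P.mean(0));
    if len(P)==4:
        e=[np.degrees(np.arctan2(*(P[(i+1)%4]-P[i])[[1,0]])) for i in range(4)];print("edge yaw",np.array(e),"len",[round(np.linalg.norm(P[(i+1)%4]-P[i]),4) for i in range(4)])
grp("vase",[a(336,341),a(461,302),a(501,424),a(375,467)],[b(243,96),b(140,137),b(90,63),b(189,25)])
grp("tile",[a(236,115),a(428,108),a(432,220),a(240,226)],[b(390,433),b(203,459),b(180,369),b(361,337)])
grp("cup",[a(164,365)],[b(388,97)])
grp("easeltop",[ct(218,97),ct(361,97)],[cs(642,240),cs(498,262)])
grp("easelbase far",[ct(83,78)],[cs(740,420)])
for z in(.0,.01): print([onz("top",*ct(*p),z) for p in((83,78),(300,78),(310,443),(92,443))])
grp("slab",[(166,127),(222,128),(216,249),(161,249)],[(495,245),(446,253),(411,163),(458,161)])
for z in (.02,.028):
  print("sqbat",z,np.array([onz("top",*a(*p),z) for p in((336,312),(489,330),(471,483),(317,464))]),"scene",onz("scene",*b(106,302),z),onz("scene",*b(250,292),z))
  print("rbat",z,onz("top",*a(176,374),z))
for n,t in(("yellow",(272,280)),("purple",(408,298)),("jar",a(517,105)),("pinch",a(111,77))): print(n,onz("top",*t,.1 if n in("yellow","purple") else .05))
E
```

```text
vase [ 0.5289 -0.0021  0.149 ] err 0.0014
vase [ 0.5455 -0.0569  0.1487] err 0.0013
vase [ 0.4923 -0.0732  0.149 ] err 0.0016
vase [ 0.474  -0.0187  0.1475] err 0.0015
vase mean [ 0.5102 -0.0377  0.1486]
edge yaw [ -73.0998 -162.9469  108.5143   16.7688] len [np.float64(0.0572), np.float64(0.0557), np.float64(0.0575), np.float64(0.0574)]
tile [0.66   0.0498 0.0257] err 0.0009
tile [ 0.6609 -0.0485  0.0335] err 0.0021
tile [ 0.6035 -0.0496  0.0297] err 0.0026
tile [0.6014 0.0486 0.0284] err 0.0019
tile mean [0.6314 0.0001 0.0293]
edge yaw [ -89.4826 -178.9023   91.2242    1.1727] len [np.float64(0.0986), np.float64(0.0575), np.float64(0.0983), np.float64(0.0587)]
cup [0.5213 0.0764 0.1236] err 0.0018
cup mean [0.5213 0.0764 0.1236]
easeltop [ 0.6004 -0.2877  0.0844] err 0.0019
easeltop [ 0.6    -0.3325  0.0844] err 0.0021
easeltop mean [ 0.6002 -0.3101  0.0844]
easelbase far [ 0.6229 -0.2716  0.0037] err 0.0015
easelbase far mean [ 0.6229 -0.2716  0.0037]
[array([ 0.6234, -0.2744,  0.    ]), array([ 0.6226, -0.3506,  0.    ]), array([ 0.4935, -0.3497,  0.    ]), array([ 0.494 , -0.273
[... 322 characters left out ...]
an [0.5354 0.2816 0.0183]
edge yaw [-90.8952 178.6491  90.1387  -3.3963] len [np.float64(0.1143), np.float64(0.2541), np.float64(0.1247), np.float64(0.2563)]
sqbat 0.02 [[ 0.5569 -0.0024  0.02  ]
 [ 0.5469 -0.0816  0.02  ]
 [ 0.4678 -0.0713  0.02  ]
 [ 0.4781  0.0079  0.02  ]] scene [ 0.5476 -0.0766  0.02  ] [0.5559 0.0009 0.02  ]
rbat 0.02 [0.5252 0.0808 0.02  ]
sqbat 0.028 [[ 0.5559 -0.0025  0.028 ]
 [ 0.546  -0.0809  0.028 ]
 [ 0.4677 -0.0707  0.028 ]
 [ 0.4779  0.0077  0.028 ]] scene [ 0.5533 -0.0774  0.028 ] [ 0.5616 -0.0006  0.028 ]
rbat 0.028 [0.5245 0.0799 0.028 ]
yellow [0.3552 0.0976 0.1   ]
purple [ 0.3221 -0.1514  0.1   ]
jar [ 0.6573 -0.0944  0.05  ]
pinch [0.6739 0.1105 0.05  ]
```

```bash
python3 -c "
from h import *
print(go((.1463,.5038,.226,163.8),(.510,-.038,.226,106.8)))"
```

```text
[-500.416 -418.818   -0.       0.995]
```

>>> servo_tool(increments=[[-1, -30, -25, 0, 0.06], [-1, -60, -50, 0, 0.12], [-1, -90, -75, 0, 0.18], [-1, -120, -100, 0, 0.24], [-1, -150, -125, 0, 0.3], [-1, -180, -150, 0, 0.36], [-1, -210, -176, 0, 0.42], [-1, -240, -201, 0, 0.48], [-1, -270, -226, 0, 0.54], [-1, -300, -251, 0, 0.6]], squeeze=20)

```text
clock: 0.93
tool_pos: [0.365, 0.1776, 0.2266]
ee_rot: [-180.0, -0.0, 129.3]
force: [0.6, -0.0, 0.7]
finger_gap: 1.001
grasp_force: 0.0
```

```bash
python3 -c "
from h import *
a=np.radians(163.8);R=np.array([[np.cos(a),np.sin(a)],[np.sin(a),-np.cos(a)]])
p=np.array([.1463,.5038])+R@[-.3,-.251]
c=(p[0],p[1],.226,163.8-np.degrees(.6));print(c,go(c,(.510,-.038,.226,106.8)))"
```

```text
(np.float64(0.3643613380872364), np.float64(0.1790689530833186), 0.226, np.float64(129.4225322921506)) [-260.168  -25.343   -0.       0.395]
```

>>> servo_tool(increments=[[-1, -30, -3, 0, 0.05], [-1, -65, -6, 0, 0.1], [-1, -100, -10, 0, 0.16], [-1, -135, -13, 0, 0.21], [-1, -170, -17, 0, 0.26], [-1, -205, -20, 0, 0.32], [-1, -235, -23, 0, 0.36], [-1, -255, -25, 0, 0.39], [-1, -260.2, -25.3, 0, 0.395], [-1, -260.2, -25.3, 0, 0.395]])

```text
clock: 1.77
tool_pos: [0.5104, -0.0386, 0.226]
ee_rot: [-179.9, -0.0, 106.7]
force: [-0.1, -0.2, 0.6]
finger_gap: 1.0
grasp_force: 0.0
```

>>> servo_tool(increments=[[-1, 0, 0, 15, 0], [-1, 0, 0, 35, 0], [-1, 0, 0, 60, 0], [-1, 0, 0, 85, 0], [-1, 0, 0, 105, 0], [-1, 0, 0, 120, 0], [-1, 0, 0, 126, 0], [-1, 0, 0, 126, 0]])

```text
clock: 2.43
tool_pos: [0.5088, -0.0363, 0.0996]
ee_rot: [-179.8, -0.1, 106.9]
force: [0.2, -0.0, -0.6]
finger_gap: 1.001
grasp_force: 0.0
```

>>> servo_tool(increments=[[0.1, 0, 0, 0, 0], [0.2, 0, 0, 0, 0], [0.3, 0, 0, 0, 0], [0.5, 0, 0, 0, 0], [0.7, 0, 0, 0, 0], [0.7, 0, 0, 0, 0], [0.7, 0, 0, 0, 0], [0.7, 0, 0, 0, 0], [0.7, 0, 0, 0, 0], [0.7, 0, 0, 0, 0]])

```text
clock: 3.27
tool_pos: [0.5107, -0.0377, 0.1012]
ee_rot: [179.9, 0.0, 106.8]
force: [0.7, 1.1, 7.0]
finger_gap: 0.652
grasp_force: 20.0
```

>>> servo_tool(increments=[[0.7, 0, 0, -4, 0], [0.7, 0, 0, -12, 0], [0.7, 0, 0, -25, 0], [0.7, 0, 0, -45, 0], [0.7, 0, 0, -70, 0], [0.7, 0, 0, -95, 0], [0.7, 0, 0, -120, 0], [0.7, 0, 0, -140, 0], [0.7, 0, 0, -148, 0], [0.7, 0, 0, -150, 0]])

```text
clock: 4.1
tool_pos: [0.5105, -0.0377, 0.2521]
ee_rot: [179.9, 0.1, 106.8]
force: [0.8, -0.2, -3.7]
finger_gap: 0.653
grasp_force: 20.0
```

>>> servo_tool(increments=[[0.7, 8, 1.5, 0, 0], [0.7, 25, 5, 0, 0], [0.7, 50, 9, 0, 0], [0.7, 80, 15, 0, 0], [0.7, 112, 21, 0, 0], [0.7, 145, 27, 0, 0], [0.7, 178, 33, 0, 0], [0.7, 210, 39, 0, 0], [0.7, 240, 45, 0, 0], [0.7, 268, 50, 0, 0]])

```text
clock: 4.93
tool_pos: [0.4789, 0.2354, 0.2485]
ee_rot: [-179.8, -0.0, 106.8]
force: [1.2, -0.5, -3.8]
finger_gap: 0.654
grasp_force: 20.0
```

>>> servo_tool(increments=[[0.7, 20, 4, 0, 0], [0.7, 34, 6, 0, 0], [0.7, 42, 8, 0, 0], [0.7, 46.5, 8.4, 0, 0], [0.7, 46.5, 8.4, 15, 0], [0.7, 46.5, 8.4, 40, 0], [0.7, 46.5, 8.4, 70, 0], [0.7, 46.5, 8.4, 100, 0], [0.7, 46.5, 8.4, 125, 0], [0.7, 46.5, 8.4, 138, 0]])

```text
clock: 5.77
tool_pos: [0.4732, 0.2786, 0.1087]
ee_rot: [-179.6, 0.1, 106.7]
force: [-0.9, 0.1, -5.2]
finger_gap: 0.656
grasp_force: 20.0
```

>>> servo_tool(increments=[[0.7, 0, 0, 4, 0], [0.7, 0, 0, 7, 0], [0.7, 0, 0, 9, 0], [0.7, 0, 0, 11, 0], [0.7, 0, 0, 12, 0], [0.7, 0, 0, 13, 0], [0.7, 0, 0, 14, 0]])

```text
clock: 6.35
tool_pos: [0.4756, 0.2805, 0.0993]
ee_rot: [179.9, -0.0, 106.8]
force: [-0.4, 0.1, -4.5]
finger_gap: 0.654
grasp_force: 20.0
```

>>> servo_tool(increments=[[0.7, 0, 0, 0.5, 0], [0.7, 0, 0, 1, 0], [0.7, 0, 0, 1.5, 0], [0.7, 0, 0, 1.5, 0]])

```text
clock: 6.68
tool_pos: [0.4753, 0.2803, 0.0972]
ee_rot: [-180.0, -0.0, 106.8]
force: [0.1, 1.2, -5.2]
finger_gap: 0.654
grasp_force: 20.0
```

>>> servo_tool(increments=[[0.7, 0, 0, 0.5, 0], [0.7, 0, 0, 1, 0], [0.7, 0, 0, 1, 0]])

```text
clock: 6.93
tool_pos: [0.4752, 0.2803, 0.0961]
ee_rot: [-180.0, -0.0, 106.8]
force: [-0.5, 0.7, -4.7]
finger_gap: 0.655
grasp_force: 20.0
```

>>> servo_tool(increments=[[0.7, 0, 0, 0.5, 0], [0.7, 0, 0, 1, 0], [0.7, 0, 0, 1, 0]])

```text
clock: 7.18
tool_pos: [0.4753, 0.2803, 0.0953]
ee_rot: [180.0, -0.0, 106.8]
force: [-0.6, -0.7, -4.2]
finger_gap: 0.651
grasp_force: 20.0
```

>>> servo_tool(increments=[[0.7, 0, 0, 0.5, 0], [0.7, 0, 0, 1, 0], [0.7, 0, 0, 1, 0]])

```text
clock: 7.43
tool_pos: [0.4754, 0.2803, 0.0952]
ee_rot: [180.0, -0.0, 106.8]
force: [-1.7, -1.2, 5.3]
finger_gap: 0.652
grasp_force: 20.0
```

>>> servo_tool(increments=[[0.1, 0, 0, 0, 0], [-0.2, 0, 0, 0, 0], [-0.6, 0, 0, 0, 0], [-1, 0, 0, 0, 0], [-1, 0, 0, -5, 0], [-1, 0, 0, -20, 0], [-1, 0, 0, -50, 0], [-1, 0, 0, -85, 0], [-1, 0, 0, -106, 0], [-1, 0, 0, -110, 0]])

```text
clock: 8.27
tool_pos: [0.4773, 0.2813, 0.2092]
ee_rot: [179.5, -0.1, 106.8]
force: [0.1, 0.1, 0.4]
finger_gap: 1.0
grasp_force: 0.0
```

>>> servo_tool(increments=[[-1, -15, -1, 0, 0], [-1, -45, -3, 0, 0], [-1, -80, -5.5, 0, 0], [-1, -115, -8, 0, 0], [-1, -150, -10.5, 0, 0], [-1, -180, -12.5, 0, 0], [-1, -200, -14, 0, 0], [-1, -208.3, -14.5, 0, 0], [-1, -208.3, -14.5, 0, 0], [-1, -208.3, -14.5, 10, 0]])

```text
clock: 9.1
tool_pos: [0.5224, 0.0772, 0.1952]
ee_rot: [179.8, 0.0, 106.8]
force: [0.6, 0.1, 0.7]
finger_gap: 1.0
grasp_force: 0.0
```

>>> servo_tool(increments=[[-1, 0, 0, 20, 0], [-1, 0, 0, 45, 0], [-1, 0, 0, 70, 0], [-1, 0, 0, 90, 0], [-1, 0, 0, 103, 0], [-1, 0, 0, 108, 0], [-1, 0, 0, 108, 0]])

```text
clock: 9.68
tool_pos: [0.5202, 0.0781, 0.0846]
ee_rot: [-179.8, -0.1, 106.9]
force: [-0.2, -0.1, 0.7]
finger_gap: 1.001
grasp_force: 0.0
```

>>> servo_tool(increments=[[0.1, 0, 0, 0, 0], [0.2, 0, 0, 0, 0], [0.3, 0, 0, 0, 0], [0.5, 0, 0, 0, 0], [0.7, 0, 0, 0, 0], [0.7, 0, 0, 0, 0], [0.7, 0, 0, 0, 0], [0.7, 0, 0, 0, 0], [0.7, 0, 0, 0, 0], [0.7, 0, 0, 0, 0]])

```text
clock: 10.52
tool_pos: [0.5221, 0.0768, 0.0869]
ee_rot: [179.9, 0.0, 106.8]
force: [0.3, 1.5, 5.1]
finger_gap: 0.701
grasp_force: 20.0
```

>>> servo_tool(increments=[[0.7, 0, 0, -4, 0], [0.7, 0, 0, -12, 0], [0.7, 0, 0, -25, 0], [0.7, 0, 0, -45, 0], [0.7, 0, 0, -70, 0], [0.7, 0, 0, -95, 0], [0.7, 0, 0, -120, 0], [0.7, 0, 0, -135, 0], [0.7, 0, 0, -140, 0]])

```text
clock: 11.27
tool_pos: [0.5223, 0.0767, 0.229]
ee_rot: [179.8, 0.1, 106.8]
force: [0.8, 1.1, -4.1]
finger_gap: 0.706
grasp_force: 20.0
```

>>> servo_tool(increments=[[0.7, 6, 5, 0, 0], [0.7, 20, 17, 0, 0], [0.7, 40, 34, 0, 0], [0.7, 65, 55, 0, 0], [0.7, 90, 76, 0, 0], [0.7, 115, 98, 0, 0], [0.7, 138, 117, 0, 0], [0.7, 155, 132, 0, 0], [0.7, 166, 141, 0, 0], [0.7, 169.2, 143.7, 0, 0]])

```text
clock: 12.1
tool_pos: [0.6097, 0.2829, 0.223]
ee_rot: [-179.8, -0.0, 106.9]
force: [0.2, -0.0, -4.0]
finger_gap: 0.702
grasp_force: 20.0
```

>>> servo_tool(increments=[[0.7, 0, 0, 10, 0], [0.7, 0, 0, 35, 0], [0.7, 0, 0, 65, 0], [0.7, 0, 0, 95, 0], [0.7, 0, 0, 118, 0], [0.7, 0, 0, 131, 0], [0.7, 0, 0, 137, 0], [0.7, 0, 0, 140, 0], [0.7, 0, 0, 141, 0], [0.7, 0, 0, 142, 0]])

```text
clock: 12.93
tool_pos: [0.6108, 0.28, 0.0852]
ee_rot: [179.9, -0.0, 106.8]
force: [0.5, 0.8, -3.3]
finger_gap: 0.706
grasp_force: 20.0
```

>>> servo_tool(increments=[[0.7, 0, 0, 0.5, 0], [0.7, 0, 0, 1, 0], [0.7, 0, 0, 1.5, 0], [0.7, 0, 0, 1.5, 0]])

```text
clock: 13.27
tool_pos: [0.6104, 0.2803, 0.0832]
ee_rot: [180.0, -0.0, 106.8]
force: [0.1, 0.2, -4.2]
finger_gap: 0.707
grasp_force: 20.0
```

>>> servo_tool(increments=[[0.7, 0, 0, 0.5, 0], [0.7, 0, 0, 1, 0], [0.7, 0, 0, 1, 0]])

```text
clock: 13.52
tool_pos: [0.6102, 0.2802, 0.0816]
ee_rot: [-180.0, -0.0, 106.8]
force: [0.0, -0.2, -3.6]
finger_gap: 0.704
grasp_force: 20.0
```

>>> servo_tool(increments=[[0.7, 0, 0, 0.5, 0], [0.7, 0, 0, 1, 0], [0.7, 0, 0, 1, 0]])

```text
clock: 13.77
tool_pos: [0.6103, 0.2803, 0.081]
ee_rot: [180.0, -0.0, 106.8]
force: [0.0, 0.3, -1.5]
finger_gap: 0.704
grasp_force: 20.0
```

>>> servo_tool(increments=[[0.7, 0, 0, 0.5, 0], [0.7, 0, 0, 1, 0], [0.7, 0, 0, 1, 0]])

```text
clock: 14.02
tool_pos: [0.6104, 0.2803, 0.0809]
ee_rot: [180.0, -0.0, 106.8]
force: [-2.5, -0.4, 4.8]
finger_gap: 0.708
grasp_force: 20.0
```

>>> servo_tool(increments=[[0.1, 0, 0, 0, 0], [-0.2, 0, 0, 0, 0], [-0.6, 0, 0, 0, 0], [-1, 0, 0, 0, 0], [-1, 0, 0, -5, 0], [-1, 0, 0, -25, 0], [-1, 0, 0, -60, 0], [-1, 0, 0, -100, 0], [-1, 0, 0, -126, 0], [-1, 0, 0, -130, 0]])

```text
clock: 14.85
tool_pos: [0.6127, 0.2811, 0.2169]
ee_rot: [179.3, -0.0, 106.8]
force: [0.4, -0.4, 1.1]
finger_gap: 1.002
grasp_force: 0.0
```

Run:
```python
from bench import *
import cv2,numpy as np
from h import *
np.set_printoptions(precision=4,suppress=True)
F={}
for n in("scene","top"):
    c=camera(n); F[n]=c["frame"][:,:,::-1].copy(); cv2.imwrite(f"pics/{n}1.png",F[n])
t=F["top"]
# white blobs on the board: low saturation
hsv=cv2.cvtColor(t,cv2.COLOR_BGR2HSV); m=((hsv[...,1]<70)&(hsv[...,2]>80)).astype(np.uint8)*255
m=cv2.morphologyEx(m,cv2.MORPH_OPEN,np.ones((3,3)))
for q in cv2.findContours(m,cv2.RETR_EXTERNAL,cv2.CHAIN_APPROX_NONE)[0]:
    A=cv2.contourArea(q)
    if 250<A<9000:
        r=cv2.minAreaRect(q); print(A,r, onz("top",*r[0],.024))
v=np.clip(cv2.resize(t[90:260,150:400],None,fx=3.2,fy=3.2,interpolation=cv2.INTER_CUBIC)*1.5,0,255).astype(np.uint8); cv2.imwrite("pics/d.png",v)
```

```text
515.0 ((605.4317016601562, 222.91976928710938), (23.1929874420166, 25.29612922668457), 83.2901611328125) [ 0.4564 -0.5667  0.024 ]
273.5 ((631.5, 190.5), (21.0, 15.0), 90.0) [ 0.5218 -0.6223  0.024 ]
1416.0 ((342.09234619140625, 196.76153564453125), (38.8228645324707, 38.698829650878906), 7.125016689300537) [ 0.5132 -0.0353  0.024 ]
1125.0 ((286.0, 192.0), (38.0, 38.0), 90.0) [0.5238 0.0804 0.024 ]
436.5 ((597.481689453125, 164.8353729248047), (21.86544418334961, 22.196739196777344), 83.6598129272461) [ 0.5749 -0.5569  0.024 ]
425.5 ((629.2090454101562, 161.29917907714844), (22.905542373657227, 21.728578567504883), 84.80557250976562) [ 0.5816 -0.6211  0.024 ]
2444.5 ((476.0, 175.0), (62.0, 46.0), 90.0) [ 0.556  -0.3101  0.024 ]
1889.0 ((15.798416137695312, 184.60154724121094), (106.9278335571289, 36.45875549316406), 72.10386657714844) [0.5435 0.6483 0.024 ]
3916.0 ((189.9453582763672, 187.5492401123047), (56.87083053588867, 123.95697784423828), 2.9814612865448) [0.5346 0.2803 0.024 ]
474.0 ((319.5, 139.5), (29.0, 37.0), 90.0) [0.6329 0.0106 0.024 ]
794.0 ((92.75001525878906, 125.25000762939453), (22.452171325683594, 60.71572494506836), 71.56504821777344) [0.6681 0.4891 0.024 ]
760.5 ((30.092998504638672, 88.86323547363281), (43.26967239379883, 19.880661010742188), 79.2156982421875) [0.7482 0.627  0.024 ]
3366.5 ((200.0, 31.0), (62.0, 146.0), 90.0) [0.8697 0.2644 0.024 ]
```

View pics/d.png

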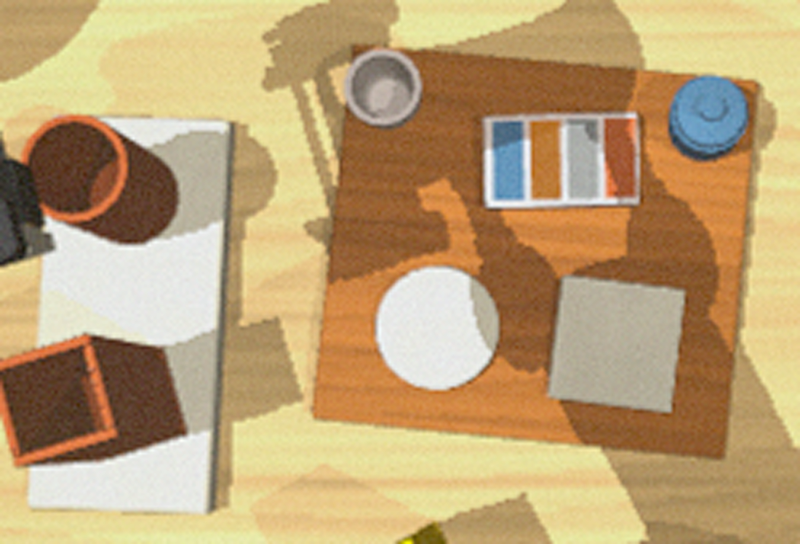

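Both pots stand on the slab and both bats are now fully visible: round at full-frame (286,192), square at (342.3,197). I'll cross-check the bats with the scene camera.

Run:
```python
import cv2,numpy as np
from h import *
np.set_printoptions(precision=4,suppress=True)
s=cv2.imread("pics/scene1.png")
hsv=cv2.cvtColor(s,cv2.COLOR_BGR2HSV); m=((hsv[...,1]<75)&(hsv[...,2]>60)).astype(np.uint8)*255
m=cv2.morphologyEx(m,cv2.MORPH_OPEN,np.ones((3,3)))
for q in cv2.findContours(m,cv2.RETR_EXTERNAL,cv2.CHAIN_APPROX_NONE)[0]:
    A=cv2.contourArea(q); M=cv2.moments(q)
    if A>200:
        c=(M['m10']/M['m00'],M['m01']/M['m00'])
        if 270<c[0]<420 and 150<c[1]<300: print(A,c,cv2.boundingRect(q))
for nm,p in(("r",(.524,.0802,.024)),("s",(.5129,-.0356,.024))): print(nm,proj("scene",p))
v=np.clip(cv2.resize(s[170:290,270:420],None,fx=4,fy=4,interpolation=cv2.INTER_CUBIC)*1.5,0,255).astype(np.uint8)
cv2.imwrite("pics/e.png",v)
```

```text
469.5 (400.5530706425275, 258.35711750088745) (389, 246, 25, 27)
534.5 (339.7511693171188, 258.70689117555344) (319, 240, 49, 34)
1017.5 (312.5769041769042, 214.44848484848484) (295, 199, 37, 32)
799.0 (364.4724655819775, 210.21130579891528) (347, 196, 36, 30)
r (np.float64(364.25821113300094), np.float64(210.09404603019985))
s (np.float64(312.2231435716885), np.float64(214.0357157266003))
```

View pics/e.png

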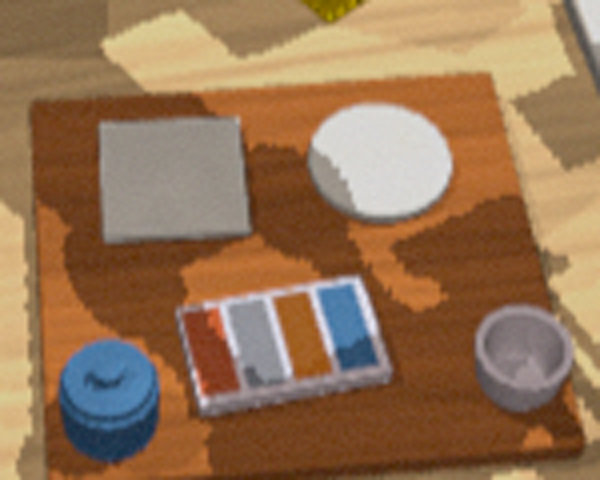

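The scene view agrees with the top view to under 1 mm, with round bat (.524,.080) and square bat (.513,-.036). Now the tile.

>>> servo_tool(increments=[[-1, -10, -2, 0, 0.01], [-1, -35, -8, 0, 0.04], [-1, -70, -15, 0, 0.08], [-1, -110, -24, 0, 0.12], [-1, -150, -33, 0, 0.16], [-1, -190, -41, 0, 0.2], [-1, -225, -49, 0, 0.24], [-1, -255, -56, 0, 0.27], [-1, -270, -59, 0, 0.277], [-1, -273.5, -59.6, 0, 0.277]], squeeze=12)

```text
clock: 15.78
tool_pos: [0.6315, -0.0022, 0.2078]
ee_rot: [-179.8, 0.0, 90.7]
force: [-0.1, -0.1, -0.0]
finger_gap: 0.998
grasp_force: 0.0
```

>>> servo_tool(increments=[[-1, 0, 0, 15, 0], [-1, 0, 0, 45, 0], [-1, 0, 0, 80, 0], [-1, 0, 0, 115, 0], [-1, 0, 0, 145, 0], [-1, 0, 0, 165, 0], [-1, 0, 0, 178, 0], [-1, 0, 0, 185, 0], [-1, 0, 0, 189, 0], [-1, 0, 0, 191, 0]])

```text
clock: 16.62
tool_pos: [0.632, 0.0021, 0.0183]
ee_rot: [-180.0, -0.0, 91.0]
force: [-2.3, 1.2, 4.8]
finger_gap: 0.999
grasp_force: 2.3
```

>>> servo_tool(increments=[[-0.6, 0, 0, 0, 0], [-0.3, 0, 0, 0, 0], [0, 0, 0, 0, 0], [0.2, 0, 0, 0, 0], [0.3, 0, 0, 0, 0], [0.5, 0, 0, 0, 0], [0.7, 0, 0, 0, 0], [0.7, 0, 0, 0, 0], [0.7, 0, 0, 0, 0], [0.7, 0, 0, 0, 0]])

```text
clock: 17.45
tool_pos: [0.6324, 0.0011, 0.0192]
ee_rot: [180.0, 0.0, 90.9]
force: [-1.3, -0.5, 5.5]
finger_gap: 0.655
grasp_force: 12.0
```

>>> servo_tool(increments=[[0.7, 0, 0, -3, 0], [0.7, 0, 0, -10, 0], [0.7, 0, 0, -25, 0], [0.7, 0, 0, -50, 0], [0.7, 0, 0, -80, 0], [0.7, 0, 0, -105, 0], [0.7, 0, 0, -122, 0], [0.7, 0, 0, -130, 0]])

```text
clock: 18.12
tool_pos: [0.6333, 0.0011, 0.1519]
ee_rot: [179.7, 0.0, 90.9]
force: [0.2, -0.4, -1.2]
finger_gap: 0.653
grasp_force: 12.0
```

>>> servo_tool(increments=[[0.7, -10, -3, 0, 0.05], [0.7, -32, -9, 0, 0.15], [0.7, -62, -17, 0, 0.27], [0.7, -98, -28, 0, 0.39], [0.7, -136, -38, 0, 0.51], [0.7, -174, -49, 0, 0.63], [0.7, -212, -60, 0, 0.75], [0.7, -248, -70, 0, 0.87], [0.7, -280, -79, 0, 0.99], [0.7, -302, -85, 0, 1.1]])

```text
clock: 18.95
tool_pos: [0.5503, -0.3051, 0.1476]
ee_rot: [-179.9, 0.1, 27.4]
force: [0.4, 0.7, -1.8]
finger_gap: 0.653
grasp_force: 12.0
```

Run:
```python
from h import *
from bench import *
a=np.radians(90.9);R=np.array([[np.cos(a),np.sin(a)],[np.sin(a),-np.cos(a)]])
p=np.array([.632,.001])+R@[-.302,-.085]
c=(p[0],p[1],.148,90.9-np.degrees(1.1));print(c,go(c,(.5491,-.3105,.148,0))); s=get_state();print(s["tool_pos"],s["ee_rot"],s["finger_gap"])
```

```text
(np.float64(0.5517540960672287), np.float64(-0.3022978649809662), 0.148, np.float64(27.874642535609446)) [-6.181  6.01  -0.     0.487]
[ 0.55031841 -0.30510961  0.14764475] [-1.79935866e+02  7.30836694e-02  2.74247170e+01] 0.652593787597483
```

>>> servo_tool(increments=[[0.7, -2, 2, 0, 0.1], [0.7, -4, 4, 0, 0.22], [0.7, -6, 5.5, 0, 0.34], [0.7, -6.2, 6, 0, 0.44], [0.7, -6.2, 6, 0, 0.487], [0.7, -6.2, 6, 10, 0.487], [0.7, -6.2, 6, 28, 0.487], [0.7, -6.2, 6, 42, 0.487], [0.7, -6.2, 6, 48, 0.487], [0.7, -6.2, 6, 48, 0.487]])

```text
clock: 19.78
tool_pos: [0.5481, -0.3094, 0.0978]
ee_rot: [-179.8, 0.2, 0.1]
force: [0.6, 0.6, -1.9]
finger_gap: 0.653
grasp_force: 12.0
```

Run:
```python
from bench import *
import cv2,numpy as np
o=[]
for n,(x,y) in(("scene",(130,190)),("top",(420,110))):
    f=camera(n)["frame"][:,:,::-1][y:y+115,x:x+130]
    o.append(np.clip(cv2.resize(f,None,fx=3,fy=3,interpolation=cv2.INTER_CUBIC)*1.5,0,255).astype(np.uint8))
cv2.imwrite("pics/f.png",np.hstack(o)); s=get_state();print(s["tool_pos"],s["ee_rot"],s["force"])
```

```text
[ 0.54938878 -0.31032281  0.10044428] [-1.79978274e+02  2.10589040e-02  3.29311458e-02] [ 0.70350624  0.69884104 -1.60546676]
```

View pics/f.png

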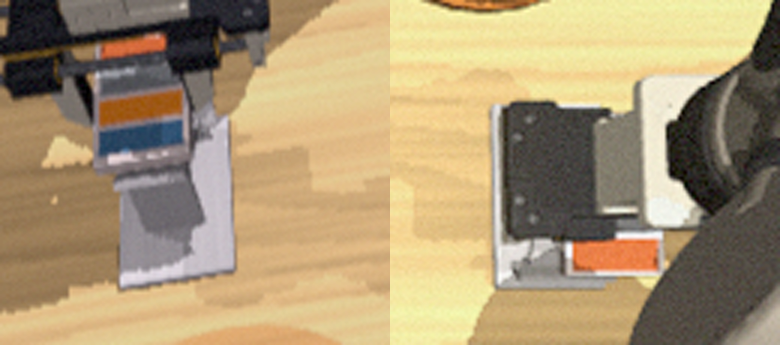

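Run:
```python
from h import *
for y in(-.3405,-.2805):
  for z in(.1005,.1125): print(y,z,[(round((u-130)*3),round((v-190)*3)) for u,v in[proj("scene",(.599,y,z))]])
# easel face top edge, lip check
for y in(-.3325,-.2885): print([(round((u-130)*3),round((v-190)*3)) for u,v in[proj("scene",(.599,y,.091))]])
```

```text
-0.3405 0.1005 [(91, 177)]
-0.3405 0.1125 [(86, 166)]
-0.2805 0.1005 [(189, 162)]
-0.2805 0.1125 [(185, 151)]
[(108, 183)]
[(179, 172)]
```

Run:
```python
from h import *
np.set_printoptions(precision=4,suppress=True)
k=.42
ct=lambda x,y:(440+x/6-k,132+y/6-k); cs=lambda x,y:(155+(x-420)/6-k,210+y/6-k)
for nm,f,p,q,z in(("facetop",ct,(218,97),(361,97),.091),("facefoot",ct,(158,397),(300,397),.03),("lip",ct,(122,405),(333,415),.037),("base far",ct,(83,78),(300,78),.006),("base near",ct,(92,443),(310,443),.006)):
    print(nm,[onz("top",*f(*r),z) for r in(p,q)])
for nm,p,q,z in(("s lip",(510,97),(693,70),.0395),("s top",(498,262),(642,240),.091),("s top",(498,262),(642,240),.085),("s base far",(510,458),(740,420),0.)):
    print(nm,[onz("scene",*cs(*r),z) for r in(p,q)])
```

```text
facetop [array([ 0.5997, -0.2865,  0.091 ]), array([ 0.5992, -0.3311,  0.091 ])]
facefoot [array([ 0.509 , -0.2861,  0.03  ]), array([ 0.5087, -0.3337,  0.03  ])]
lip [array([ 0.506 , -0.2716,  0.037 ]), array([ 0.5021, -0.3416,  0.037 ])]
base far [array([ 0.6231, -0.2716,  0.006 ]), array([ 0.6224, -0.3473,  0.006 ])]
base near [array([ 0.4946, -0.2711,  0.006 ]), array([ 0.4941, -0.3464,  0.006 ])]
s lip [array([ 0.4984, -0.3388,  0.0395]), array([ 0.4985, -0.2756,  0.0395])]
s top [array([ 0.6045, -0.3296,  0.091 ]), array([ 0.6048, -0.2853,  0.091 ])]
s top [array([ 0.6002, -0.3311,  0.085 ]), array([ 0.6005, -0.2864,  0.085 ])]
s base far [array([ 0.6198, -0.3473,  0.    ]), array([ 0.62  , -0.2715,  0.    ])]
```

>>> servo_tool(increments=[[0.7, 0, -1, 2, 0], [0.7, 0, -1.7, 4, 0], [0.7, 0, -1.7, 6, 0], [0.7, 0, -1.7, 8, 0], [0.7, 0, -1.7, 10, 0], [0.7, 0, -1.7, 12, 0], [0.7, 0, -1.7, 14, 0], [0.7, 0, -1.7, 16, 0]])

```text
clock: 20.55
tool_pos: [0.5493, -0.3087, 0.0846]
ee_rot: [-180.0, 0.0, -0.0]
force: [-0.7, 0.5, 1.9]
finger_gap: 0.652
grasp_force: 12.0
```

>>> servo_tool(increments=[[0.7, 0, 0, 2, 0], [0.7, 0, 0, 4, 0], [0.7, 0, 0, 6, 0], [0.7, 0, 0, 8, 0], [0.7, 0, 0, 10, 0], [0.7, 0, 0, 12, 0], [0.7, 0, 0, 14, 0]])

```text
clock: 21.13
tool_pos: [0.5494, -0.3087, 0.0705]
ee_rot: [-180.0, -0.0, -0.0]
force: [-2.0, -0.6, 0.0]
finger_gap: 0.653
grasp_force: 12.0
```

>>> servo_tool(increments=[[0.7, 0, 0, 1.5, 0], [0.7, 0, 0, 3, 0], [0.7, 0, 0, 4.5, 0], [0.7, 0, 0, 6, 0], [0.7, 0, 0, 7.5, 0], [0.7, 0, 0, 9, 0], [0.7, 0, 0, 10, 0]])

```text
clock: 21.72
tool_pos: [0.5493, -0.3086, 0.0605]
ee_rot: [-180.0, 0.0, -0.0]
force: [0.4, 0.3, -0.2]
finger_gap: 0.655
grasp_force: 12.0
```

>>> servo_tool(increments=[[0.7, 0, 0, 0.7, 0], [0.7, 0, 0, 1.4, 0], [0.7, 0, 0, 1.4, 0]])

```text
clock: 21.97
tool_pos: [0.5493, -0.3087, 0.0595]
ee_rot: [-180.0, 0.0, -0.0]
force: [-1.0, 0.2, 3.0]
finger_gap: 0.657
grasp_force: 12.0
```

>>> servo_tool(increments=[[0.7, 0, 0, 0.7, 0], [0.7, 0, 0, 1.4, 0], [0.7, 0, 0, 1.4, 0]])

```text
clock: 22.22
tool_pos: [0.5494, -0.3087, 0.0594]
ee_rot: [180.0, -0.0, -0.0]
force: [-3.5, 2.3, 9.3]
finger_gap: 0.653
grasp_force: 12.0
```

>>> servo_tool(increments=[[0.7, 0, 0, -1, 0], [0.7, 0, 0, -1.5, 0], [0.2, 0, 0, -1.5, 0], [-0.1, 0, 0, -1.5, 0], [-0.4, 0, 0, -1.5, 0], [-0.7, 0, 0, -1.5, 0], [-1, 0, 0, -1.5, 0], [-1, 0, 0, -1.5, 0]], squeeze=5)

```text
clock: 22.88
tool_pos: [0.5494, -0.3086, 0.0592]
ee_rot: [-180.0, 0.0, -0.0]
force: [-1.4, 0.5, 0.1]
finger_gap: 0.866
grasp_force: 0.0
```

>>> servo_tool(increments=[[-1, 0, 0, -5, 0], [-1, 0, 0, -20, 0], [-1, 0, 0, -45, 0], [-1, 0, 0, -80, 0], [-1, 0, 0, -115, 0], [-1, 0, 0, -140, 0], [-1, 0, 0, -150, 0]])

```text
clock: 23.47
tool_pos: [0.5508, -0.3096, 0.2146]
ee_rot: [179.7, -0.4, -0.0]
force: [0.8, -0.2, 0.2]
finger_gap: 1.004
grasp_force: 0.0
```

Run:
```python
from h import *
print(go((.5491,-.3088,.2087,0),(.4755,.2803,.2087,106.8)))
```

```text
[ -73.6   -589.1     -0.      -1.864]
```

>>> servo_tool(increments=[[-1, -3, -15, 0, -0.08], [-1, -7, -45, 0, -0.19], [-1, -12, -82, 0, -0.3], [-1, -17, -122, 0, -0.42], [-1, -22, -162, 0, -0.54], [-1, -27, -202, 0, -0.66], [-1, -32, -242, 0, -0.78], [-1, -36, -282, 0, -0.9], [-1, -40, -322, 0, -1.02], [-1, -44, -360, 0, -1.14]])

```text
clock: 24.3
tool_pos: [0.5044, 0.0534, 0.2088]
ee_rot: [-179.9, 0.0, 65.6]
force: [0.6, -0.3, 0.1]
finger_gap: 0.999
grasp_force: 0.0
```

Run:
```python
from bench import *
from h import *
import cv2
o=[]
for n,(x,y) in(("scene",(150,200)),("top",(435,125))):
    f=camera(n)["frame"][:,:,::-1][y:y+95,x:x+80]
    o.append(np.clip(cv2.resize(f,None,fx=5,fy=5,interpolation=cv2.INTER_CUBIC)*1.5,0,255).astype(np.uint8))
cv2.imwrite("pics/g.png",np.hstack(o))
print(go((.5051,.0512,.2087,np.degrees(1.14)),(.4755,.2803,.2087,106.8)), get_state()["tool_pos"])
c,s=np.cos(np.radians(35)),np.sin(np.radians(35))
for a,b in((-50,-30),(50,-30),(50,30),(-50,30)):
    p=np.array([.550,-.3088,.0567])+np.array([a*c-12*s,b,a*s+12*c])/1e3
    u=proj("scene",p);v=proj("top",p);print(a,b,[round((u[0]-150+.5)*5),round((u[1]-200+.5)*5)],[round((v[0]-435+.5)*5+400),round((v[1]-125+.5)*5)])
```

```text
[ 195.807 -122.566   -0.      -0.724] [0.50394077 0.05621836 0.2088506 ]
-50 -30 [101, 141] [697, 381]
50 -30 [63, 222] [753, 154]
50 30 [224, 197] [592, 155]
-50 30 [246, 119] [546, 382]
```

View pics/g.png

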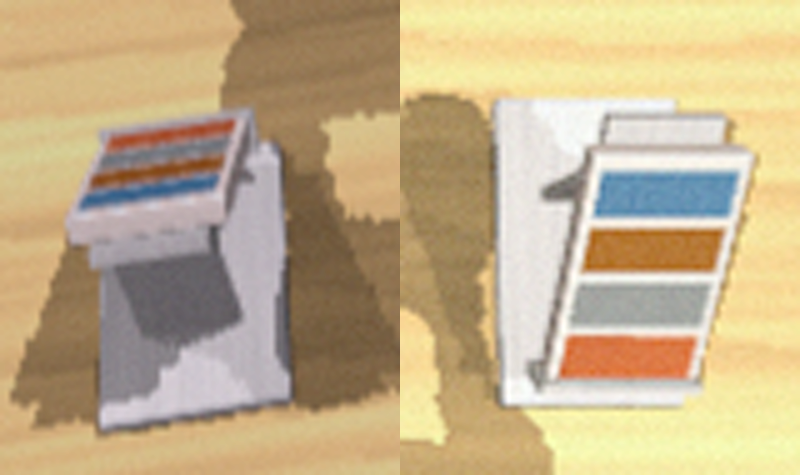

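The tile is centred on the easel and resting against the lip; its observed corners match the prediction to about 1 px. Now the vase goes back.

>>> servo_tool(increments=[[-1, 8, -5, 0, -0.05], [-1, 30, -19, 0, -0.14], [-1, 60, -38, 0, -0.25], [-1, 92, -58, 0, -0.36], [-1, 124, -78, 0, -0.47], [-1, 152, -96, 0, -0.57], [-1, 175, -110, 0, -0.66], [-1, 190, -119, 0, -0.71], [-1, 195.5, -122.4, 0, -0.724], [-1, 195.5, -122.4, 0, -0.724]], squeeze=20)

```text
clock: 25.23
tool_pos: [0.4757, 0.2805, 0.2087]
ee_rot: [-179.9, 0.0, 106.8]
force: [0.9, -0.2, -0.8]
finger_gap: 1.002
grasp_force: 0.0
```

>>> servo_tool(increments=[[-1, 0, 0, 15, 0], [-1, 0, 0, 40, 0], [-1, 0, 0, 68, 0], [-1, 0, 0, 92, 0], [-1, 0, 0, 107, 0], [-1, 0, 0, 113, 0], [-1, 0, 0, 114, 0]])

```text
clock: 25.82
tool_pos: [0.4757, 0.2784, 0.0942]
ee_rot: [-179.8, 0.0, 106.6]
force: [0.1, -0.4, 0.4]
finger_gap: 1.004
grasp_force: 0.0
```

>>> servo_tool(increments=[[0.1, 0, 0, 0, 0], [0.2, 0, 0, 0, 0], [0.3, 0, 0, 0, 0], [0.5, 0, 0, 0, 0], [0.7, 0, 0, 0, 0], [0.7, 0, 0, 0, 0], [0.7, 0, 0, 0, 0], [0.7, 0, 0, 0, 0]])

```text
clock: 26.48
tool_pos: [0.476, 0.2802, 0.096]
ee_rot: [180.0, -0.0, 106.8]
force: [-0.9, -0.7, 4.9]
finger_gap: 0.652
grasp_force: 20.0
```

>>> servo_tool(increments=[[0.7, 0, 0, -4, 0], [0.7, 0, 0, -12, 0], [0.7, 0, 0, -25, 0], [0.7, 0, 0, -45, 0], [0.7, 0, 0, -70, 0], [0.7, 0, 0, -95, 0], [0.7, 0, 0, -120, 0], [0.7, 0, 0, -142, 0], [0.7, 0, 0, -153, 0], [0.7, 0, 0, -155, 0]])

```text
clock: 27.32
tool_pos: [0.4767, 0.2804, 0.2532]
ee_rot: [179.7, -0.0, 106.8]
force: [1.1, 0.1, -4.7]
finger_gap: 0.653
grasp_force: 20.0
```

>>> servo_tool(increments=[[0.7, -8, -1.5, 0, 0], [0.7, -25, -4.5, 0, 0], [0.7, -50, -9, 0, 0], [0.7, -80, -14, 0, 0], [0.7, -112, -20, 0, 0], [0.7, -145, -26, 0, 0], [0.7, -178, -32, 0, 0], [0.7, -210, -37, 0, 0], [0.7, -240, -43, 0, 0], [0.7, -268, -48, 0, 0]])

```text
clock: 28.15
tool_pos: [0.5062, 0.0073, 0.2487]
ee_rot: [-179.8, -0.1, 106.7]
force: [-0.0, -0.3, -3.8]
finger_gap: 0.653
grasp_force: 20.0
```

>>> servo_tool(increments=[[0.7, -20, -3.5, 0, 0], [0.7, -34, -6, 0, 0], [0.7, -42, -7.5, 0, 0], [0.7, -45.7, -7.9, 0, 0], [0.7, -45.7, -7.9, 15, 0], [0.7, -45.7, -7.9, 40, 0], [0.7, -45.7, -7.9, 70, 0], [0.7, -45.7, -7.9, 100, 0], [0.7, -45.7, -7.9, 125, 0], [0.7, -45.7, -7.9, 137, 0]])

```text
clock: 28.98
tool_pos: [0.5105, -0.0351, 0.1097]
ee_rot: [-179.7, -0.2, 106.8]
force: [-0.9, -0.2, -3.4]
finger_gap: 0.651
grasp_force: 20.0
```

>>> servo_tool(increments=[[0.7, 0, 0, 4, 0], [0.7, 0, 0, 7, 0], [0.7, 0, 0, 8, 0], [0.7, 0, 0, 9, 0], [0.7, 0, 0, 10, 0], [0.7, 0, 0, 10, 0]])

```text
clock: 29.48
tool_pos: [0.5134, -0.0364, 0.1041]
ee_rot: [179.9, 0.0, 106.8]
force: [0.4, 0.7, -4.5]
finger_gap: 0.654
grasp_force: 20.0
```

>>> servo_tool(increments=[[0.7, 0, 0, 0.5, 0], [0.7, 0, 0, 1, 0], [0.7, 0, 0, 1, 0]])

```text
clock: 29.73
tool_pos: [0.5131, -0.0364, 0.1026]
ee_rot: [180.0, 0.0, 106.8]
force: [-0.2, -0.6, -4.7]
finger_gap: 0.653
grasp_force: 20.0
```

>>> servo_tool(increments=[[0.7, 0, 0, 0.4, 0], [0.7, 0, 0, 0.8, 0], [0.7, 0, 0, 0.8, 0]])

```text
clock: 29.98
tool_pos: [0.5131, -0.0364, 0.102]
ee_rot: [180.0, 0.0, 106.8]
force: [-1.1, 0.8, 1.3]
finger_gap: 0.655
grasp_force: 20.0
```

>>> servo_tool(increments=[[0.7, 0, 0, 0.4, 0], [0.7, 0, 0, 0.8, 0], [0.7, 0, 0, 0.8, 0]])

```text
clock: 30.23
tool_pos: [0.513, -0.0364, 0.102]
ee_rot: [180.0, 0.0, 106.8]
force: [-4.6, 1.0, 9.2]
finger_gap: 0.653
grasp_force: 20.0
```

>>> servo_tool(increments=[[0.7, 0, 0, 0.4, 0], [0.7, 0, 0, 0.8, 0], [0.7, 0, 0, 0.8, 0]])

```text
clock: 30.48
tool_pos: [0.5131, -0.0363, 0.102]
ee_rot: [179.9, 0.0, 106.8]
force: [-6.2, 2.4, 15.7]
finger_gap: 0.652
grasp_force: 20.0
```

>>> servo_tool(increments=[[0.7, 0, 0, -1.5, 0], [0.7, 0, 0, -2, 0], [0.1, 0, 0, -2, 0], [-0.3, 0, 0, -2, 0], [-0.7, 0, 0, -2, 0], [-1, 0, 0, -2, 0], [-1, 0, 0, -5, 0], [-1, 0, 0, -20, 0], [-1, 0, 0, -50, 0], [-1, 0, 0, -80, 0]])

```text
clock: 31.32
tool_pos: [0.5124, -0.0363, 0.1803]
ee_rot: [-179.9, -0.1, 106.8]
force: [0.8, -0.4, -0.8]
finger_gap: 0.986
grasp_force: 0.0
```

>>> servo_tool(increments=[[-1, 10, 7, -20, 0], [-1, 35, 23, -30, 0], [-1, 68, 45, -30, 0], [-1, 102, 68, -30, 0], [-1, 136, 91, -30, 0], [-1, 170, 114, -30, 0], [-1, 204, 137, -30, 0], [-1, 235, 158, -30, 0], [-1, 262, 176, -30, 0], [-1, 274.9, 184.5, -30, 0]])

```text
clock: 32.15
tool_pos: [0.6104, 0.2842, 0.2096]
ee_rot: [180.0, -0.1, 107.0]
force: [0.1, -0.1, -0.0]
finger_gap: 1.005
grasp_force: 0.0
```

Run:
```python
from bench import *
from h import *
import cv2
o=[]
for n,(x,y) in(("scene",(270,150)),("top",(305,150))):
    f=camera(n)["frame"][:,:,::-1][y:y+90,x:x+80]
    o.append(np.clip(cv2.resize(f,None,fx=5,fy=5,interpolation=cv2.INTER_CUBIC)*1.5,0,255).astype(np.uint8))
cv2.imwrite("pics/i.png",np.hstack(o))
a=np.radians(16.8)
for dx,dy in((-30,-30),(30,-30),(30,30),(-30,30)):
    p=(.5128+(dx*np.cos(a)-dy*np.sin(a))/1e3,-.0357+(dx*np.sin(a)+dy*np.cos(a))/1e3,.151)
    u=proj("scene",p);v=proj("top",p);print([round((u[0]-270+.5)*5),round((u[1]-150+.5)*5)],[round((v[0]-305+.5)*5+400),round((v[1]-150+.5)*5)])
print(get_state()["tool_pos"])
```

```text
[111, 103] [709, 270]
[179, 203] [657, 105]
[314, 150] [492, 156]
[243, 54] [543, 321]
[0.61014432 0.28297818 0.2092413 ]
```

View pics/i.png

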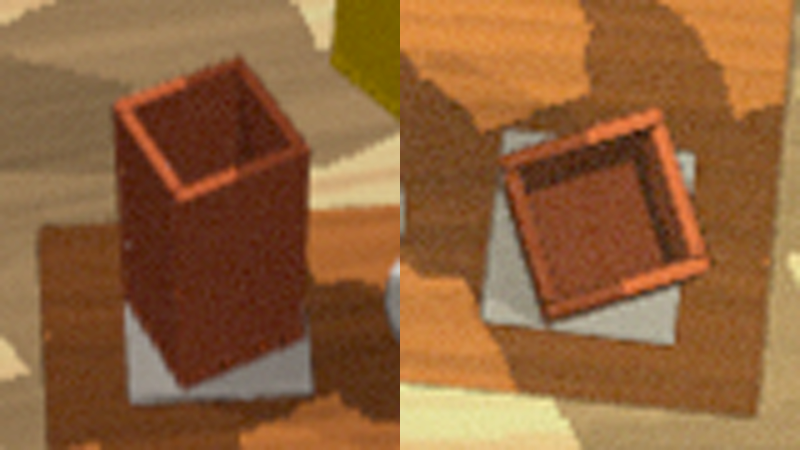

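The vase is centred on the square bat to about 1 mm. The cup is next.

>>> servo_tool(increments=[[-1, 0, 0, 15, 0], [-1, 0, 0, 40, 0], [-1, 0, 0, 70, 0], [-1, 0, 0, 98, 0], [-1, 0, 0, 118, 0], [-1, 0, 0, 127, 0], [-1, 0, 0, 128, 0], [-1, 0, 0, 128, 0]])

```text
clock: 32.92
tool_pos: [0.6106, 0.2795, 0.0827]
ee_rot: [180.0, 0.0, 106.7]
force: [-0.2, -0.4, -0.0]
finger_gap: 1.0
grasp_force: 0.0
```

>>> servo_tool(increments=[[0.1, 0, 0, 0, 0], [0.2, 0, 0, 0, 0], [0.3, 0, 0, 0, 0], [0.5, 0, 0, 0, 0], [0.7, 0, 0, 0, 0], [0.7, 0, 0, 0, 0], [0.7, 0, 0, 0, 0], [0.7, 0, 0, 0, 0]])

```text
clock: 33.58
tool_pos: [0.6104, 0.2802, 0.0828]
ee_rot: [179.9, -0.0, 106.8]
force: [-2.2, -0.7, 5.7]
finger_gap: 0.705
grasp_force: 20.0
```

```bash
python3 -c "
from h import *
print(go((.610,.280,.2213,106.8),(.524,.0797,.2213,106.8)))"
```

```text
[-166.894 -140.223   -0.      -0.   ]
```

>>> servo_tool(increments=[[0.7, 0, 0, -4, 0], [0.7, 0, 0, -12, 0], [0.7, 0, 0, -25, 0], [0.7, 0, 0, -45, 0], [0.7, 0, 0, -70, 0], [0.7, 0, 0, -95, 0], [0.7, 0, 0, -120, 0], [0.7, 0, 0, -135, 0], [0.7, 0, 0, -140, 0]])

```text
clock: 34.33
tool_pos: [0.6112, 0.2804, 0.2255]
ee_rot: [179.7, -0.0, 106.8]
force: [-0.0, 0.0, -3.4]
finger_gap: 0.704
grasp_force: 20.0
```

>>> servo_tool(increments=[[0.7, -6, -5, 0, 0], [0.7, -20, -17, 0, 0], [0.7, -40, -34, 0, 0], [0.7, -65, -55, 0, 0], [0.7, -90, -76, 0, 0], [0.7, -115, -97, 0, 0], [0.7, -138, -116, 0, 0], [0.7, -155, -130, 0, 0], [0.7, -165, -138.5, 0, 0], [0.7, -166.9, -140.2, 0, 0]])

```text
clock: 35.17
tool_pos: [0.5227, 0.0778, 0.2209]
ee_rot: [-179.8, -0.0, 106.7]
force: [-0.7, 0.6, -3.5]
finger_gap: 0.706
grasp_force: 20.0
```

>>> servo_tool(increments=[[0.7, 0, 0, 10, 0], [0.7, 0, 0, 35, 0], [0.7, 0, 0, 65, 0], [0.7, 0, 0, 92, 0], [0.7, 0, 0, 112, 0], [0.7, 0, 0, 123, 0], [0.7, 0, 0, 128, 0], [0.7, 0, 0, 130, 0], [0.7, 0, 0, 131, 0], [0.7, 0, 0, 131, 0]])

```text
clock: 36.0
tool_pos: [0.5247, 0.0802, 0.0913]
ee_rot: [179.9, 0.0, 106.8]
force: [-0.4, 0.1, -3.0]
finger_gap: 0.702
grasp_force: 20.0
```

>>> servo_tool(increments=[[0.7, 0, 0, 0.5, 0], [0.7, 0, 0, 1, 0], [0.7, 0, 0, 1, 0]])

```text
clock: 36.25
tool_pos: [0.5245, 0.0798, 0.0905]
ee_rot: [179.9, 0.0, 106.8]
force: [-0.0, -0.1, -3.5]
finger_gap: 0.708
grasp_force: 20.0
```

>>> servo_tool(increments=[[0.7, 0, 0, 0.5, 0], [0.7, 0, 0, 1, 0], [0.7, 0, 0, 1, 0]])

```text
clock: 36.5
tool_pos: [0.5242, 0.0798, 0.0891]
ee_rot: [180.0, -0.0, 106.8]
force: [0.2, -0.8, -3.3]
finger_gap: 0.706
grasp_force: 20.0
```

>>> servo_tool(increments=[[0.7, 0, 0, 0.4, 0], [0.7, 0, 0, 0.8, 0], [0.7, 0, 0, 0.8, 0]])

```text
clock: 36.75
tool_pos: [0.5243, 0.0798, 0.0888]
ee_rot: [180.0, 0.0, 106.8]
force: [-1.8, -0.9, 3.6]
finger_gap: 0.706
grasp_force: 20.0
```

>>> servo_tool(increments=[[0.7, 0, 0, 0.4, 0], [0.7, 0, 0, 0.8, 0], [0.7, 0, 0, 0.8, 0]])

```text
clock: 37.0
tool_pos: [0.5243, 0.0798, 0.0887]
ee_rot: [180.0, 0.0, 106.8]
force: [-4.1, -0.5, 12.1]
finger_gap: 0.706
grasp_force: 20.0
```

Contact is made. I'll release, rise and clear off to the left for a final look.

>>> servo_tool(increments=[[0.7, 0, 0, -1, 0], [0.7, 0, 0, -1.3, 0], [0.1, 0, 0, -1.3, 0], [-0.3, 0, 0, -1.3, 0], [-0.7, 0, 0, -1.3, 0], [-1, 0, 0, -1.3, 0], [-1, 0, 0, -5, 0], [-1, 0, 0, -20, 0], [-1, 0, 0, -50, 0], [-1, 0, 0, -90, 0]])

```text
clock: 37.83
tool_pos: [0.5225, 0.0797, 0.1762]
ee_rot: [-179.7, -0.1, 106.8]
force: [0.8, 0.1, 0.7]
finger_gap: 0.99
grasp_force: 0.0
```

>>> servo_tool(increments=[[-1, 5, 4, -30, 0], [-1, 25, 15, -40, 0], [-1, 55, 25, -40, 0], [-1, 85, 40, -40, 0], [-1, 115, 55, -40, 0], [-1, 145, 70, -40, 0], [-1, 170, 85, -40, 0], [-1, 190, 95, -40, 0], [-1, 200, 100, -40, 0], [-1, 200, 100, -40, 0]])

```text
clock: 38.67
tool_pos: [0.562, 0.3021, 0.217]
ee_rot: [-180.0, -0.0, 106.9]
force: [0.1, -0.5, -0.5]
finger_gap: 0.997
grasp_force: 0.0
```

Run:
```python
from bench import *
from h import *
import cv2
f=camera("top")["frame"][:,:,::-1]
t=cv2.resize(f[95:235,240:510],None,fx=2.9,fy=2.9,interpolation=cv2.INTER_CUBIC)
cv2.imwrite("pics/j.png",np.clip(t*1.5,0,255).astype(np.uint8))
for nm,p,r in(("cuprim",(.524,.0802,.126),.032),("rbat",(.524,.0802,.026),.04)):
    L=[proj("top",np.add(p,(r*np.cos(a),r*np.sin(a),0))) for a in np.linspace(0,6.28,60)]
    L=(np.array(L)-[240,95]+.5)*2.9; print(nm,L.min(0),L.max(0))
```

```text
cuprim [ 65.45124249 218.42103535] [168.03645919 320.82640091]
rbat [ 78.6885309  226.34115753] [191.02950785 338.53189997]
```

View pics/j.png

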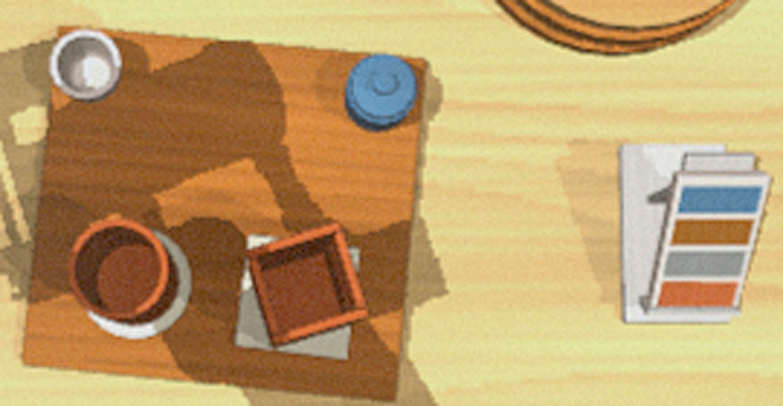

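Run:
```python
from bench import *
from h import *
import cv2
f=camera("scene")["frame"][:,:,::-1]
t=cv2.resize(f[155:235,335:400],None,fx=7,fy=7,interpolation=cv2.INTER_CUBIC)
cv2.imwrite("pics/k.png",np.clip(t*1.5,0,255).astype(np.uint8))
for nm,p,r in(("cuprim",(.524,.0802,.126),.032),("rbat top",(.524,.0802,.026),.04),("cup base",(.524,.0802,.026),.032)):
    L=[proj("scene",np.add(p,(r*np.cos(a),r*np.sin(a),0))) for a in np.linspace(0,6.28,60)]
    L=(np.array(L)-[335,155]+.5)*7; print(nm,L.min(0),L.max(0))
```

```text
cuprim [128.13526895  94.23567047] [346.17790966 255.53580302]
rbat top [ 82.92824041 289.15599493] [334.97173332 486.25231416]
cup base [108.09770952 307.99754909] [309.70645973 465.63857229]
```

View pics/k.png

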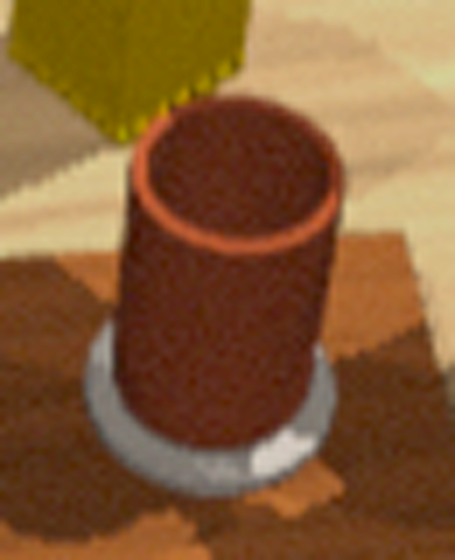

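The top view shows both pots upright on their bats, with the tile seated and the jar and pinch pot where they were. The scene view shows the cup rim within about 1 px of its centred prediction. I'm handing in.

```bash
python3 -c "
from bench import *
print(sign_off())"
```

```text
the job is handed in; nothing more can be done
None
```

The job is handed in, done in the order asked: the tile rests centred against the easel's lip, both pots stand upright within about 2–3 mm of the middle of their bats, and the pinch pot and jar were left where they were; it took about 39 s.

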